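# Clamp the plug gauge in its V-rest fixture under the sprung bar

## Robot

A 7-joint arm with a two-finger parallel gripper is mounted at the origin on a cart in front of the work surface, level with it; the furniture and walls round the work are solid. World frame = base frame: x ahead of the robot, y to its left, z up, the work surface at z = 0. Lengths are in m, angles in rad, forces in N, time in s.
With the tool pointing down it reaches from about 0.4 to 0.85 m from the base axis. Payload 10.4 kg.
Tool frame: the origin (TCP) lies at the very end of the fingers, on their centre line; the grasp point (between the pads) lies env.grasp_offset behind it (env.grasp_offset is the distance from the TCP to the grasp point, in m); z points along the fingers, y is the direction in which the jaws open and shut (so a half turn about z gives the same grasp; the last joint's range is limited). The gripper opens to 85 mm and grips with 20 to 120 N. Pads are 22 mm wide; open, the fingers measure 114 mm over their backs; the gripper's body (76 mm by 85 mm) begins 54 mm behind the grasp point. The pads swing forward as they close: fully open they stand 13 mm farther back than shut.
Start: joints at [1.128, 0.332, -0.065, 1.46, 0.022, 1.35, -0.088], TCP at [0.255, -0.571, 0.231] pointing down, gripper open.
Joint ranges: [-2.6, 2.6], [-0.5, 2.12], [-1.47, 1.34], [0.16, 2.42], [-1.27, 4.41], [0.06, 2.06], [-2.6, 2.6]. Speed limits (rad/s): [2.22, 2.22, 2.79, 2.79, 3.14, 3.14, 3.14].

## Interface

Orientations are given as a unit quaternion [x, y, z, w].
In Python, from cell import env, solver, read_camera, workorder gives the robot as it stands. Calls block until the motion is done:
- env.move_to(position, orientation): joint-space move of the TCP to a pose.
- env.servo_line(position, rotation=None, v=0.15, guard=None): straight line of the TCP; rotation=None keeps the orientation; v is the mean speed in m/s. With guard (N) it stops when the force on the tool has changed by that much, and returns True; else False.
- env.set_joints(angles): joint-space move.
- env.set_gripper(opening): finger opening in m; the grip force is fixed at half the most; returns when the fingers have stopped.
- env.pause(seconds).
- solver.inverse_kinematics(position, orientation): joint angles nearest the present ones, or None.
- read_camera(name): name is "scene" or "top"; returns a dict with "image" (480x640x3 uint8, red, green, blue), "range_z" (480x640 float32, m along the optical axis (not along the pixel's ray), 0 where there is no reading), "vertical_fov" (degrees; the focal length in pixels is half the picture's height over the tangent of half this angle, whatever the lens; pixels are square), "cx", "cy" (the principal point, pixels), "world_from_camera" (4x4, takes a point from camera to world coordinates). Camera axes: x right, y down, z forward; pixel columns grow to the right and rows downward; lengths in m; the calibration is good to about 2 mm. A picture is of the moment at which its call begins.
A pose or a line that the arm cannot do raises env.MotionError and nothing moves.
- workorder.sign_off(): hands the job in, once; it reports no verdict.
Readings, each from a call of its own:
- env.current_time(): time.
- env.current_qpos(): joint angles.
- env.current_joint_vel(): joint speeds.
- env.current_joint_torque(): joint torques, N m.
- env.current_tool_pos(): TCP position.
- env.current_tcp_rot(): TCP orientation.
- env.current_wrist_force(): force on the tool from outside, world axes, zero at the start.
- env.current_moment(): the same for the moment, N m.
- env.current_grip_width(): finger opening in m.
Only numpy, scipy, OpenCV 4.12 (cv2) and the standard library are available. Lean on these libraries where they do the work, as an engineer would, in place of code of your own. Each camera call takes 0.05 s, during which the arm holds its last target. There are 200 camera calls.

## Task

Clamp the plug gauge for inspection: lift the sprung clamp bar by its red knob and swing it fully aside so that it parks on its ledge, then lay the gauge in the two V-rests and push it endways until its red-ringed end is home, pressing it on the end stop with about 8 N for a moment. With the bar still parked, let go of the gauge; then swing the bar back over the gauge and lower it gently on to it, guiding it all the way down and never letting it snap, so that the bar is square over the gauge and its spring holds the gauge. Leave the other things on the table where they are.

Things in the scene. Friction and masses are not known exactly. Their poses are not given: they have to be found in the camera images.
- fixture: Dark steel base plate 186 x 160 x 10 mm, fixed, carrying the clamp. Origin on the table under the middle of the seated gauge: +x away from the robot to the pivot, y along the seated gauge, +y to the end stop, z up. Plate: x -63 to +123, y -80 to +80 mm. Seated gauge axis 42 mm above the table. Fingers can straddle the gauge between the rests, down to the plate. Position and yaw vary.
- rest_near (a point): Bottom of the V of one of two aluminium 60-degree V-rests (each 10 mm long in y): at the fixture's x 0, y -56 mm, 27 mm above the table. The lips are 48 mm above the table and 24 mm apart.
- rest_far (a point): Bottom of the V of the other V-rest, next to the end stop: at the fixture's x 0, y +51 mm, 27 mm above the table; same shape.
- end_stop: Aluminium end stop plate, 30 mm wide, 8 mm thick, top 55 mm above the table; its bearing face looks to the fixture's -y. Fixture's axes; origin under that face on the table. Feel for it: the gauge must bear on it with about 8 N (4 at least, for 0.3 s) before it is let go; 13 N spoils the stop's setting. Sliding in the rests costs 1 to 3 N of friction.
- stop_face (a point): Point on the bearing face of the end stop, 42 mm above the table, at the fixture's x 0, y +68 mm. Fixture's axes.
- clamp_bar: Bright steel bar 16 mm wide, 10 mm thick, 148 mm from pivot to tip; a 7 mm rubber pad under it 100 mm from the pivot, a red knob at its tip. Origin on the pivot axis at the bar's underside, 49 mm above the table when fully down; -x runs along the bar to the knob. More than 30 N on the gauge spoils it. Let go above the gauge it snaps down: guide it on to it, slower than 0.15 m/s.
- knob (a point): Middle of the red knob, on its upright axis, 140 mm from the pivot, 75 mm above the table when the bar is fully down. The knob is a plain cylinder 20 mm across and 32 mm high standing on the bar, so the bar's top is 16 mm below this point and the knob's top 16 mm above it. Grip it from above, across any direction; it can turn in the fingers.
- bar_pivot (a point): On the upright axis about which the bar turns, at the height of the bar's underside; over the fixture's x +100 mm, y 0. Below it stands a grey round spring housing 34 mm across, 46 mm high.
- ledge_top (a point): Top of the grey curved ledge beside the bar, 67 mm above the table, 45 mm from the pivot, on the fixture's +y side. While bar_lift is below 0.018 m the bar bears on its end wall and cannot turn (1.5 mm play). Lifted to about 0.023 m it turns over the ledge; let down there it rests at 0.018 m and friction holds it.
- bar_lift (a joint): Height of the bar above its lowest position, 0 to 0.030 m. A spring always pulls it down: 5.4 N at 0, 120 N/m more as it rises; the bar weighs 2.5 N besides, damped by 15 N s/m. With the gauge seated under its pad it stands at about 0.004 m.
- bar_turn (a joint): Turn of the bar, 0 to 1.40 rad: 0 lies across the gauge, along the fixture's -x; growing values swing the knob to the fixture's +y side (clockwise from above). Parked means above 1.0. The ledge carries it down to about 0.05; nearer 0 it drops unless held. Knob in fixture axes: x = 0.100 - 0.140 cos(turn), y = 0.140 sin(turn).
- plug_gauge: Plug gauge 19 x 135 x 16 mm, about 90 g: dark handle 16 mm thick, 70 mm long, red ring at one end of it, a bright round plug (14, 15 mm across) at each end. Starts on the table right of the fixture. Origin under its middle, axis 8 mm higher; y along it, +y to the red-ringed end. Grip across the handle's middle. Seated: over the fixture's origin, 34 mm above the table, y along the fixture's y.
- gauge_end (a point): Centre of the end face at the red-ringed end of the gauge, 68 mm from its middle, on its axis. It must bear on stop_face.
- paint_jar: Closed paint jar, 56 mm across, 66 mm high, origin under its centre. Bystander.
- boot_0: Black rubber dust boot, 45 mm across, 22 mm high. Bystander.
- boot_1: Black rubber dust boot, 45 mm across, 22 mm high. Bystander.
- sleeve_a: Black rubber sleeve lying on the table, 18 mm across, 88 mm long. Bystander.
- nut_0: Bright castle nut, 25 x 22 x 18 mm. Bystander.
- nut_1: Bright castle nut, 25 x 22 x 18 mm. Bystander.
There are look-alikes about, which are no part of the job. Leave any orange look-alike of the plug_gauge alone.

How it is judged:
By the outcome, as a careful person would: the job done as asked, in the order asked, and still so for the second after the job is handed in, with the robot touching nothing.
It also fails if it takes over 72 s, if anything falls off the work surface, if the arm or the gripper's body presses on something with over 40 N, if the wrist force passes 120 N, or if a joint passes its speed limit or range.

## Working session

There is one attempt and no reset: what is moved stays moved. The work goes in short steps, each a Python script; the robot and the scene stay as the last script left them, time stands still between calls to the robot, and variables do not carry over. Pictures are saved under pics/ and viewed, about 8 in all and at most 12, crops included, and the job is handed in when it is done.

```bash
ls; mkdir -p pics; python3 - <<'E'
from cell import env, solver, read_camera
import cv2, numpy as np
for n in ("scene","top"):
    c=read_camera(n); cv2.imwrite(f"pics/{n}0.png",c["image"][:,:,::-1]); np.savez(f"pics/{n}0.npz",**c)
    print(n,c["vertical_fov"],c["cx"],c["cy"],c["world_from_camera"].round(3).tolist())
print(env.current_time(),env.current_tcp_rot(),env.grasp_offset,env.current_wrist_force())
E
```

```text
pics
scene 53.032617976400914 308.3488628987929 248.00180025977755 [[-0.548, -0.419, 0.724, -0.286], [-0.836, 0.295, -0.462, 0.324], [-0.019, -0.859, -0.512, 0.725], [0.0, 0.0, 0.0, 1.0]]
top 54.46594876424 312.62681429367905 240.8614390908769 [[0.021, -0.991, 0.135, 0.447], [-1.0, -0.02, 0.007, -0.246], [-0.004, -0.135, -0.991, 1.264], [0.0, 0.0, 0.0, 1.0]]
0.1 [ 9.78049241e-01  2.08372919e-01 -1.76782202e-04 -6.14535705e-04] 0.0187 [-1.10487298  0.67384698 -0.19902758]
```

View pics/top0.png

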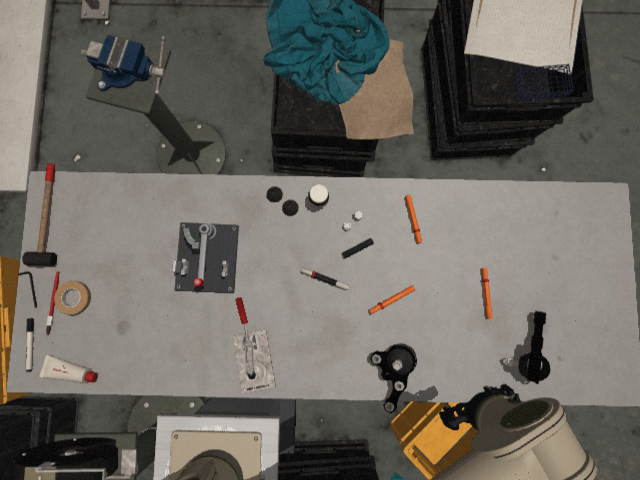

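View pics/scene0.png

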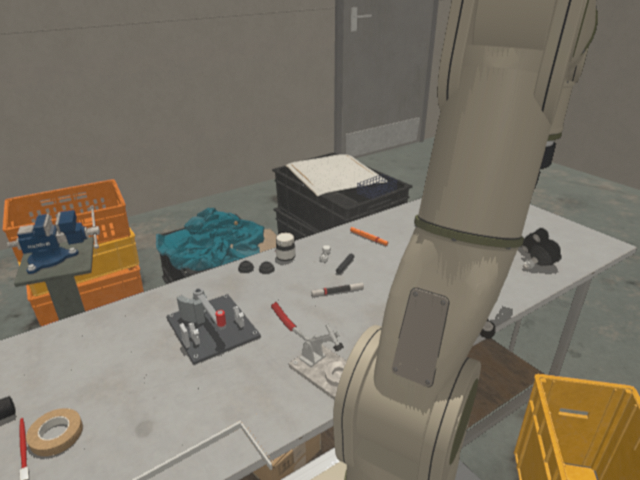

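Candidates for the gauge in the top view: a dark handle with bright ends at (325,279), orange ones at (392,299), (413,219) and (487,292), and the black sleeve at (357,247). I choose (325,279), the only one with a dark handle, red ring and bright plugs. Next I'll check it in a crop along with the fixture.

```bash
cat > vis.py <<'E'
import numpy as np, cv2
def ray(c,uv,z):
    f=240/np.tan(np.radians(c["vertical_fov"])/2); uv=np.atleast_2d(uv).astype(float)
    d=np.c_[(uv[:,0]-c["cx"])/f,(uv[:,1]-c["cy"])/f,np.ones(len(uv))]@c["world_from_camera"][:3,:3].T
    o=c["world_from_camera"][:3,3]; return o+d*((z-o[2])/d[:,2])[:,None]
def mask_pts(m,roi):
    u0,v0,u1,v1=roi; ys,xs=np.nonzero(m[v0:v1,u0:u1]); return np.c_[xs+u0,ys+v0].astype(np.float32)
E
python3 - <<'E'
import numpy as np, cv2
from vis import *
c=dict(np.load("pics/top0.npz")); im=c["image"]; h=cv2.cvtColor(im,cv2.COLOR_RGB2HSV); g=h[:,:,2]
red=((h[:,:,0]<8)|(h[:,:,0]>172))&(h[:,:,1]>130)&(g>70)
# plate
p=mask_pts(g<100,(165,212,248,302)); w=ray(c,p,0.010)[:,:2].astype(np.float32)
r=cv2.minAreaRect(w); print("plate",r, cv2.minAreaRect(p))
k=mask_pts(red,(180,265,225,300)); print("knob",k.mean(0),ray(c,k.mean(0),0.083), len(k))
# gauge: anything not table colour
bg=cv2.medianBlur(im,31).astype(int); d=np.abs(im.astype(int)-bg).sum(2)>60
q=mask_pts(d,(294,262,356,296)); wq=ray(c,q,0.008)[:,:2].astype(np.float32)
print("gauge",len(q),cv2.minAreaRect(q),cv2.minAreaRect(wq))
rr=mask_pts(red,(294,262,356,296)); print("ring",rr.mean(0),ray(c,rr.mean(0),0.012))
dk=mask_pts(g<90,(294,262,356,296)); print("handle",cv2.minAreaRect(ray(c,dk,0.012)[:,:2].astype(np.float32)))
a=cv2.resize(im[210:304,165:250],None,fx=6,fy=6,interpolation=cv2.INTER_CUBIC)[:564,:400*2]
b=cv2.resize(im[262:296,294:356],None,fx=4.6,fy=4.6,interpolation=cv2.INTER_CUBIC)
o=np.zeros((564,800,3),np.uint8); o[:a.shape[0],:a.shape[1]]=a; o[:b.shape[0],512:512+b.shape[1]]=b[:,:288]
cv2.imwrite("pics/crop1.png",o[:,:,::-1])
E
```

```text
plate ((0.5567797422409058, 0.038072921335697174), (0.18826338648796082, 0.20537547767162323), 88.40121459960938) ((209.19570922851562, 261.3902893066406), (69.30242156982422, 76.00910949707031), 2.7263107299804688)
knob [198.08 281.82] [[0.49695241 0.04860481 0.083     ]] 50
gauge 299 ((324.1146545410156, 278.69061279296875), (50.5689697265625, 8.300813674926758), 20.323137283325195) ((0.5156234502792358, -0.27098122239112854), (0.13572460412979126, 0.0223134346306324), 70.89903259277344)
ring [313.08334 274.33334] [[ 0.52637933 -0.24127251  0.012     ]]
handle ((0.516828179359436, -0.26630905270576477), (0.12364959716796875, 0.01788490079343319), 70.1802749633789)
```

View pics/crop1.png

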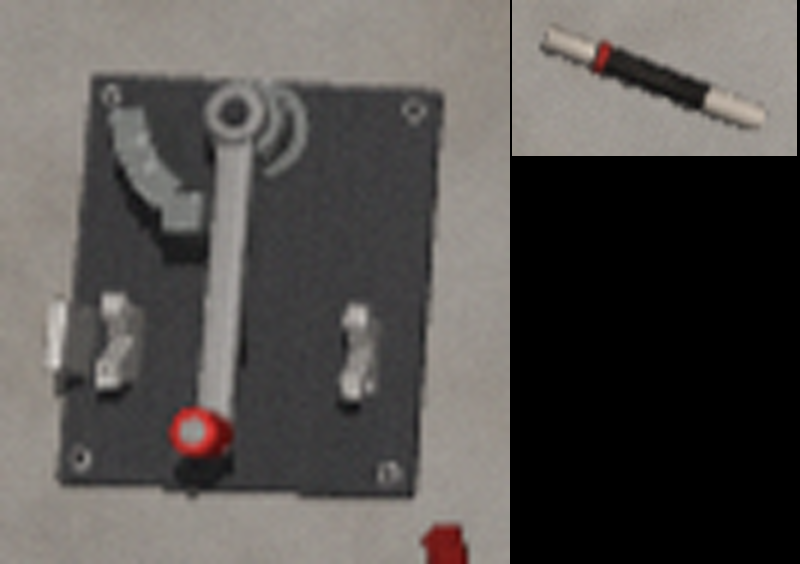

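The crop confirms the choice: a dark handle with bright plugs, and the red ring at the upper-left end (313,274). It also shows the plate's corners clearly. Next I'll fit the fixture pose from the plate edges, cross-check the knob in both views, and test IK yaws.

```bash
python3 - <<'E'
import numpy as np, cv2, json
from scipy.spatial.transform import Rotation as R
from vis import *
from cell import env, solver
def fit(c,corners):
    g=cv2.cvtColor(c["image"],cv2.COLOR_RGB2GRAY).astype(np.float32); C=np.array(corners,float); L=[]
    cen=C.mean(0)
    for i in range(4):
        a,b=C[i],C[(i+1)%4]; t=(b-a)/np.linalg.norm(b-a); n=np.array([t[1],-t[0]]); n*=np.sign(n@((a+b)/2-cen)); P=[]
        for s in np.linspace(.08,.92,60):
            o=a+s*(b-a); k=np.arange(-4,4.01,.1); q=(o+k[:,None]*n).astype(np.float32)
            v=cv2.remap(g,q[:,:1],q[:,1:],cv2.INTER_LINEAR)[:,0]; d=np.gradient(v); j=d.argmax()
            if d[j]>1: P.append(q[j])
        P=np.array(P,np.float32)
        l=cv2.fitLine(P,cv2.DIST_HUBER,0,.01,.01)[:,0]; L.append(l)
    out=[]
    for i in range(4):
        l,m=L[i-1],L[i]; s=np.linalg.solve(np.c_[l[:2],-m[:2]],m[2:]-l[2:]); out.append(l[2:]+s[0]*l[:2])
    return np.array(out)
F=np.array([[.123,.08],[.123,-.08],[-.063,-.08],[-.063,.08]])
def rigid(W):
    Rm,_=R.align_vectors(np.c_[W-W.mean(0),np.zeros(4)],np.c_[F-F.mean(0),np.zeros(4)]); yaw=Rm.as_rotvec()[2]
    M=Rm.as_matrix()[:2,:2]; t=W.mean(0)-M@F.mean(0); return yaw,t,np.abs(W-(F@M.T+t)).max()
c=dict(np.load("pics/top0.npz")); s=dict(np.load("pics/scene0.npz"))
px=fit(c,[(180.2,222.4),(238.2,225),(233.5,292.2),(174.8,290.5)]); W=ray(c,px,.01)[:,:2]
yaw,t,e=rigid(W); print("top",px.round(1).tolist(),yaw,t,e)
M=np.array([[np.cos(yaw),-np.sin(yaw)],[np.sin(yaw),np.cos(yaw)]])
print("edge lens",np.linalg.norm(W-np.roll(W,-1,0),axis=1))
print("knob pred",M@[-.04,0]+t)
h=cv2.cvtColor(s["image"],cv2.COLOR_RGB2HSV); red=((h[:,:,0]<8)|(h[:,:,0]>172))&(h[:,:,1]>130)
k=mask_pts(red,(205,300,235,335)); print("scene knob",k.mean(0),ray(s,k.mean(0),.075))
# project prediction of plate corners into scene
f=240/np.tan(np.radians(s["vertical_fov"])/2); Ti=np.linalg.inv(s["world_from_camera"])
pr=[]
for x,y in F:
    w=M@[x,y]+t; q=Ti@[*w,.01,1]; pr.append((s["cx"]+f*q[0]/q[2],s["cy"]+f*q[1]/q[2]))
print("scene corners pred",np.round(pr,1).tolist())
try:
    px2=fit(s,pr); print("scene fit",px2.round(1).tolist(),rigid(ray(s,px2,.01)[:,:2]))
except Exception as ex: print(ex)
json.dump(dict(yaw=float(yaw),t=list(map(float,t))),open("fix.json","w"))
def q(a): return [np.cos(a/2),np.sin(a/2),0,0]
kn=M@[-.04,0]+t; pk=M@[.1-.14*np.cos(1.25),.14*np.sin(1.25)]+t
for nm,p,z,base in (("knob",kn,.09,0),("park",pk,.09,0),("gauge",(.5156,-.271),.01,np.radians(-20)+np.pi/2-yaw),("seat",t,.04,np.pi/2)):
    for d in range(-180,180,45):
        j=solver.inverse_kinematics([*p,z],q(base+yaw+np.radians(d))); print(nm,d,None if j is None else np.round(j,2).tolist())
E
```

```text
top [[179.8000030517578, 222.0], [238.5, 224.39999389648438], [233.6999969482422, 292.8999938964844], [173.1999969482422, 290.0]] -0.028131044334001678 [0.53733803 0.04902775] 0.0014422816407220762
edge lens [0.16049151 0.18589593 0.16237108 0.18507227]
knob pred [0.49735386 0.05015285]
scene knob [220.62627 318.71716] [[0.49480049 0.0512232  0.075     ]]
scene corners pred [[165.6, 314.4], [227.9, 292.6], [261.1, 333.8], [192.8, 361.4]]
scene fit [[164.1999969482422, 315.0], [227.3000030517578, 293.3999938964844], [262.3999938964844, 336.5], [192.6999969482422, 365.0]] (np.float64(-0.029037462834264723), array([0.53182161, 0.05215702]), np.float64(0.005022246012618914))
knob -180 [0.64, 0.33, -0.94, 1.91, 0.31, 1.05, 1.11]
knob -135 [0.85, 0.48, -1.23, 1.9, 0.5, 1.12, 1.75]
knob -90 [0.85, 0.48, -1.23, 1.9, 0.5, 1.12, 2.54]
knob -45 [-1.03, 0.28, 0.96, 1.99, -0.27, 1.01, -2.33]
knob 0 [0.5, 0.28, -0.77, 1.92, 0.23, 1.03, -1.97]
knob 45 [0.55, 0.3, -0.83, 1.91, 0.25, 1.04, -1.2]
knob 90 [0.57, 0.3, -0.85, 1.91, 0.27, 1.04, -0.43]
knob 135 [0.59, 0.31, -0.88, 1.91, 0.28, 1.04, 0.35]
p
[... 566 characters left out ...]
, 0.12, 0.9, -1.6]
gauge -45 [0.65, 0.48, -0.3, 1.77, 0.17, 0.91, -0.86]
gauge 0 [0.74, 0.5, -0.4, 1.77, 0.24, 0.92, -0.12]
gauge 45 [0.8, 0.51, -0.49, 1.77, 0.29, 0.94, 0.63]
gauge 90 [0.83, 0.52, -0.52, 1.76, 0.31, 0.94, 1.4]
gauge 135 [1.31, 0.89, -1.25, 1.74, 0.91, 1.22, 1.82]
seat -180 [0.8, 0.72, -1.24, 1.84, 0.75, 1.16, 2.4]
seat -135 [-0.96, 0.5, 0.96, 1.92, -0.5, 0.97, -2.15]
seat -90 [0.42, 0.44, -0.71, 1.85, 0.34, 0.97, -2.03]
seat -45 [0.46, 0.45, -0.75, 1.85, 0.37, 0.98, -1.26]
seat 0 [0.48, 0.46, -0.78, 1.85, 0.38, 0.99, -0.49]
seat 45 [0.51, 0.47, -0.81, 1.85, 0.4, 0.99, 0.28]
seat 90 [0.57, 0.5, -0.9, 1.85, 0.46, 1.01, 1.03]
seat 135 [0.8, 0.72, -1.24, 1.84, 0.75, 1.16, 1.62]
```

```bash
cat > h.py <<'E'
import numpy as np, json
from cell import env, solver, read_camera
f=json.load(open("fix.json")); yaw=f["yaw"]; t=np.array(f["t"])
M=np.array([[np.cos(yaw),-np.sin(yaw)],[np.sin(yaw),np.cos(yaw)]])
def W(x,y,z): return [*(M@[x,y]+t),z]
def Q(a): return [np.cos(a/2),np.sin(a/2),0,0]
QK=Q(yaw+np.radians(135)); QS=Q(yaw+np.pi/2)
def FF(n=5):   # mean force in fixture axes
    v=[]
    for _ in range(n): v.append(env.current_wrist_force()); env.pause(.02)
    v=np.mean(v,0); return np.r_[M.T@v[:2],v[2]].round(2)
def P():
    p=env.current_tool_pos(); return np.r_[M.T@(p[:2]-t),p[2]].round(4)
def st(s=""): print(s,"t%.1f"%env.current_time(),"F",FF(),"P",P(),"w%.4f"%env.current_grip_width(),flush=True)
E
python3 - <<'E'
from h import *
st("0")
env.move_to(W(-.04,0,.16),QK); st("above")
env.servo_line(W(-.04,0,.066),v=.15); st("down")
env.set_gripper(.024); st("near")
E
```

```text
0 t0.1 F [-0.13  0.3  -0.38] P [-0.2652 -0.6272  0.2308] w0.0854
above t2.6 F [-0.09  0.09 -0.48] P [-0.0397 -0.0009  0.16  ] w0.0854
down t3.4 F [0.62 0.36 0.41] P [-0.0392  0.0001  0.0671] w0.0858
near t4.1 F [-0.13 -0.04  0.47] P [-0.04   0.     0.066] w0.0239
```

```bash
python3 - <<'E'
from h import *
env.set_gripper(0.0); st("grip")
env.servo_line(W(-.04,0,.066+.006),v=.04); st("lift6")
E
```

```text
grip t4.4 F [-2.74 -0.38  1.54] P [-0.0403 -0.      0.0659] w0.0179
lift6 t4.8 F [ 5.19  0.07 -8.24] P [-0.0397 -0.0002  0.0718] w0.0181
```

```bash
python3 - <<'E'
from h import *
z0=.066
env.servo_line(W(-.04,0,z0+.0245),v=.05); st("lift")
for i,a in enumerate(np.linspace(0,1.25,11)[1:]):
    hit=env.servo_line(W(.1-.14*np.cos(a),.14*np.sin(a),z0+.0245),v=.1,guard=25)
    if hit or i%3==0: st("a%.2f %s"%(a,hit))
    if hit: break
st("end")
E
```

```text
lift t5.4 F [  7.13   0.47 -10.81] P [-0.0396 -0.0002  0.0902] w0.0179
a0.12 False t5.8 F [  4.96  -2.77 -10.08] P [-0.0389  0.0164  0.0898] w0.0180
a0.50 False t6.9 F [ -3.98   4.14 -10.16] P [-0.0238  0.0677  0.0902] w0.0179
a0.88 False t7.9 F [-0.67  0.79 -9.2 ] P [0.0103 0.1069 0.0905] w0.0180
a1.25 False t9.0 F [-1.22  6.66 -9.52] P [0.0557 0.1348 0.091 ] w0.0178
end t9.1 F [-0.36  6.46 -9.78] P [0.0557 0.1347 0.0911] w0.0178
```

Swung smoothly. Now I'll lower the bar on to the ledge, let go, back off and look.

```bash
python3 - <<'E'
from h import *
import cv2
p=env.current_tool_pos()
a=1.25; X=lambda z: W(.1-.14*np.cos(a),.14*np.sin(a),z)
hit=env.servo_line(X(.066+.0175),v=.02,guard=8); st("ledge %s"%hit)
env.set_gripper(.045); st("open")
env.servo_line(X(.16),v=.2)
env.move_to([.5156,-.271,.12],Q(np.radians(70.5))); st("over gauge")
c=read_camera("top"); np.savez("pics/top1.npz",**c)
im=c["image"]; cv2.imwrite("pics/c2.png",cv2.resize(im[205:305,160:255],None,fx=5,fy=5,interpolation=cv2.INTER_CUBIC)[:,:,::-1])
E
```

```text
ledge True t9.4 F [1.12 1.63 0.69] P [0.0552 0.1357 0.0872] w0.0180
open t9.9 F [-0.04 -0.06 -0.2 ] P [0.0538 0.1355 0.0854] w0.0453
over gauge t12.2 F [ 0.22  0.42 -0.18] P [-0.0119 -0.319   0.1202] w0.0450
```

View pics/c2.png

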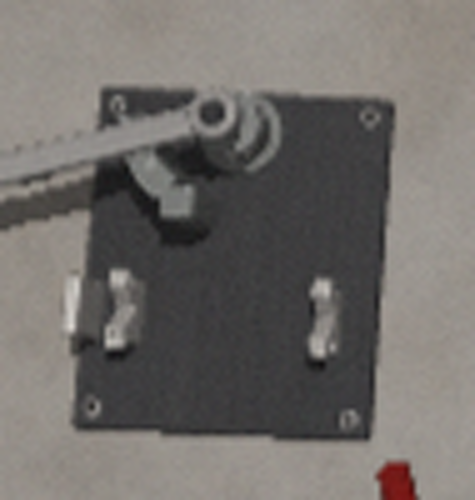

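The bar is parked on the ledge at about 1.3 rad, off to the left. The rests are now clear at crop pixels (120,310) and (323,318). Next: check the rest positions against the fit, then pick the gauge.

```bash
python3 - <<'E'
from h import *
from vis import *
c=dict(np.load("pics/top1.npz"))
for u,v in ((120,310),(323,318)):
    w=ray(c,(160+u/5-.4,205+v/5-.4),.048)[0]; print("rest fixt xy",(M.T@(w[:2]-t)).round(4))
qg=Q(np.radians(70.5))
env.set_gripper(.06)
env.servo_line([.5156,-.271,.006],v=.15,guard=10); st("down")
env.set_gripper(0); st("grip")
env.servo_line([.5156,-.271,.12],v=.15); st("up")
env.move_to(W(0,-.010,.12),QS); st("over rests")
from cell import read_camera
import cv2
for n,r in (("top",(215,310,160,255)),("scene",(260,380,150,280))):
    c=read_camera(n); np.savez(f"pics/{n}2.npz",**c); im=c["image"]
    cv2.imwrite(f"pics/{n}2c.png",cv2.resize(im[r[0]:r[1],r[2]:r[3]],None,fx=4,fy=4,interpolation=cv2.INTER_CUBIC)[:,:,::-1])
a,b=cv2.imread("pics/top2c.png"),cv2.imread("pics/scene2c.png"); k=max(a.shape[0],b.shape[0])
o=np.zeros((k,a.shape[1]+b.shape[1],3),np.uint8); o[:a.shape[0],:a.shape[1]]=a; o[:b.shape[0],a.shape[1]:]=b; o=cv2.resize(o,None,fx=.88,fy=.88); cv2.imwrite("pics/c3.png",o); print(o.shape)
E
```

```text
rest fixt xy [-0.0014  0.0483]
rest fixt xy [-0.0004 -0.0581]
down t13.5 F [ 0.39 -0.19  0.46] P [-0.012  -0.3208  0.0072] w0.0603
grip t14.1 F [-1.22  0.26  5.75] P [-0.0124 -0.3207  0.0065] w0.0119
up t15.1 F [-0.22  0.1  -0.93] P [-0.0135 -0.3203  0.1187] w0.0120
over rests t16.4 F [-0.25 -0.33 -0.61] P [ 0.0004 -0.0122  0.1198] w0.0121
(422, 792, 3)
```

View pics/c3.png

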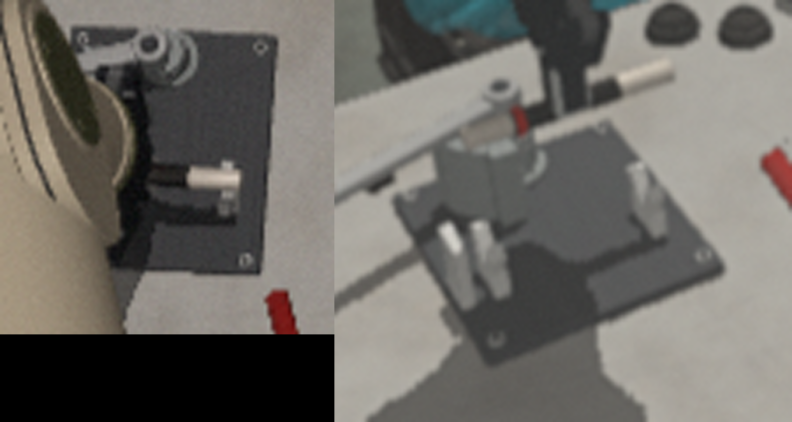

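The gauge is held with the red ring on the end-stop side, and both ends are visible in the scene crop at (670,70) and (465,135). I'll check its level by intersecting those rays with the fixture's x=0 plane.

```bash
python3 - <<'E'
import json,cv2
from vis import *
f=json.load(open("fix.json")); yaw=f["yaw"]; t=np.array(f["t"]); M=np.array([[np.cos(yaw),-np.sin(yaw)],[np.sin(yaw),np.cos(yaw)]])
s=dict(np.load("pics/scene2.npz")); c=dict(np.load("pics/top2.npz"))
def hit(c,uv):
    a,b=ray(c,uv,0.)[0],ray(c,uv,.2)[0]; A=np.r_[M.T@(a[:2]-t),0];B=np.r_[M.T@(b[:2]-t),.2]; k=A[0]/(A[0]-B[0]); return (A+k*(B-A)).round(4)
for n,(u,v) in dict(right=(670,70),bandR=(620,84),ring=(521,121),left=(467,135)).items(): print(n,hit(s,((u-334)/3.52+150-.4,v/3.52+260-.4)))
w=ray(c,(227.2,265.4),.12)[0]; print("top right end",(M.T@(w[:2]-t)).round(4))
im=s["image"][265:310,175:255]; cv2.imwrite("pics/c4.png",cv2.resize(im,None,fx=10,fy=10,interpolation=cv2.INTER_CUBIC)[:,:,::-1])
E
```

```text
right [ 0.     -0.0806  0.1209]
bandR [ 0.     -0.0466  0.1231]
ring [0.     0.0185 0.1209]
left [-0.     0.052  0.124]
top right end [ 0.002  -0.0791]
```

View pics/c4.png

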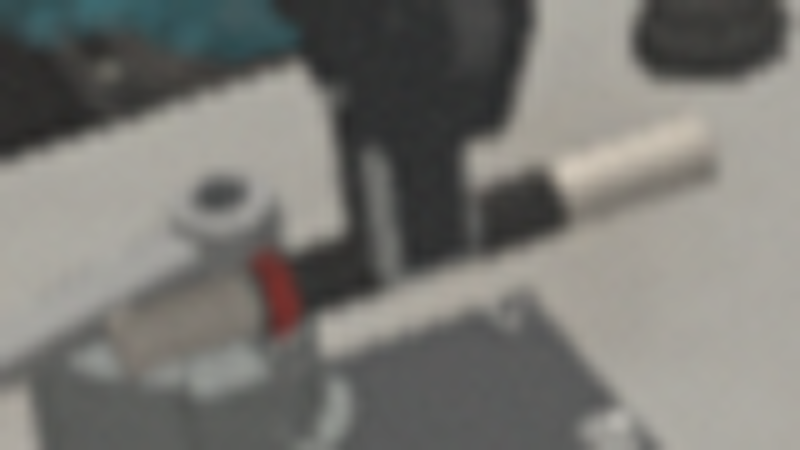

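The gauge is level (axis about 2 mm above the TCP) and red-ring end leads to +y; its middle is at y≈-13 mm. Now lower it into the rests.

```bash
python3 - <<'E'
from h import *
env.servo_line(W(-.0005,-.010,.055),v=.12); env.pause(.2); st("pre")
hit=env.servo_line(W(-.0005,-.010,.034),v=.015,guard=4); st("lay %s"%hit); env.pause(.2); st()
E
```

```text
pre t17.4 F [ 0.37 -0.03 -1.08] P [-0.0001 -0.01    0.0556] w0.0121
lay True t18.4 F [-0.    0.44  1.19] P [-0.001 -0.01   0.041] w0.0119
 t18.7 F [1.06 1.43 0.15] P [-0.001 -0.01   0.041] w0.0122
```

```bash
python3 - <<'E'
from h import *
p=P(); hit=env.servo_line(W(-.0005,-.010,.037),v=.01,guard=6); st("seat %s"%hit); env.pause(.1); st(); p=env.current_tool_pos(); p=P()
z=p[2]
hit=env.servo_line(W(-.0005,-.002,z+.0002),v=.02,guard=6); st("slide %s"%hit)
hit=env.servo_line(W(-.0005,.012,z+.0002),v=.008,guard=6); st("push %s"%hit); env.pause(.1); st()
E
```

```text
seat True t19.0 F [-0.81  0.09  4.38] P [-0.0011 -0.01    0.0408] w0.0122
 t19.2 F [-0.93 -0.56  4.91] P [-0.0011 -0.01    0.0408] w0.0124
slide True t19.5 F [-0.48 -0.82  4.95] P [-0.0012 -0.0094  0.0406] w0.0118
push True t20.3 F [-0.5  -0.87  5.02] P [-0.0012 -0.0094  0.0406] w0.0119
 t20.5 F [-0.47 -0.29  4.81] P [-0.0012 -0.0094  0.0407] w0.0122
```

```bash
python3 - <<'E'
from h import *
z=.0409; y=-.0094
env.servo_line(W(-.0008,y,z),v=.01); st("relax")
for i in range(6):
    y+=.001; env.servo_line(W(-.0008,y,z),v=.01); st("y%.4f"%y)
    if abs(FF()[1])>7: break
E
```

```text
relax t20.8 F [-1.38  0.27  1.42] P [-0.0012 -0.0095  0.0407] w0.0121
y-0.0084 t21.1 F [-3.37 -4.1   3.92] P [-0.0011 -0.0094  0.0407] w0.0123
y-0.0074 t21.6 F [-3.38 -6.5   4.05] P [-0.0011 -0.009   0.0407] w0.0120
y-0.0064 t22.0 F [-3.4  -7.03  4.45] P [-0.0011 -0.0082  0.0407] w0.0120
y-0.0054 t22.4 F [-3.15 -6.46  4.05] P [-0.0011 -0.0071  0.0407] w0.0119
y-0.0044 t22.8 F [-3.25 -6.43  4.34] P [-0.0012 -0.0061  0.0407] w0.0123
y-0.0034 t23.2 F [-2.96 -6.29  3.91] P [-0.0012 -0.0051  0.0406] w0.0118
```

Sliding friction is raised by side and down load (Fx −3.3, Fz 4), so I'll relieve both before pushing on.

```bash
python3 - <<'E'
from h import *
y=-.0034; x=-.0016; z=.0416
env.servo_line(W(x,y,z),v=.01); st("relieve")
for i in range(4):
    y+=.001; env.servo_line(W(x,y,z),v=.01); st("y%.4f"%y)
    if abs(FF()[1])>8: break
E
```

```text
relieve t23.7 F [ 0.74 -0.04 -0.31] P [-0.0014 -0.003   0.0416] w0.0119
y-0.0024 t24.0 F [ 1.03  0.99 -0.73] P [-0.0015 -0.0021  0.0416] w0.0122
y-0.0014 t24.4 F [ 0.84  0.53 -0.25] P [-0.0016 -0.0014  0.0416] w0.0117
y-0.0004 t24.8 F [ 1.34 -0.57  0.04] P [-0.0016 -0.0004  0.0416] w0.0122
y0.0006 t25.2 F [ 1.27 -0.43 -0.42] P [-0.0016  0.0007  0.0416] w0.0119
```

```bash
python3 - <<'E'
from h import *
y=.0006; x=-.0014; z=.0411
env.servo_line(W(x,y,z),v=.01); st("load")
for i in range(14):
    y+=.0005; env.servo_line(W(x,y,z),v=.01); F=FF(4)
    print("y%.4f"%y,F,P(),"t%.1f"%env.current_time())
    if F[1]<-5: break
E
```

```text
load t25.7 F [0.6  0.12 0.81] P [-0.0014  0.0007  0.0412] w0.0119
y0.0011 [ 0.34 -1.26  0.58] [-0.0014  0.001   0.0411] t26.1
y0.0016 [ 1.04 -1.31  0.24] [-0.0014  0.0016  0.0411] t26.4
y0.0021 [ 0.67 -0.59 -0.09] [-0.0014  0.0022  0.0411] t26.7
y0.0026 [ 0.72 -0.99 -0.62] [-0.0014  0.0025  0.0411] t27.0
y0.0031 [ 1.   -3.71  0.58] [-0.0014  0.0026  0.0411] t27.3
y0.0036 [ 0.28 -5.55  1.05] [-0.0014  0.0027  0.041 ] t27.6
```

```bash
python3 - <<'E'
from h import *
y=.0036; x=-.0014; z=.0411
for i in range(8):
    F=FF(8)
    print("y%.4f"%y,F,P(),"t%.1f"%env.current_time())
    if F[1]<-8.2: break
    y+=.0003; env.servo_line(W(x,y,z),v=.005)
env.pause(.4); st("held")
E
```

```text
y0.0036 [ 0.62 -5.67  1.1 ] [-0.0014  0.0027  0.041 ] t27.8
y0.0039 [ 0.34 -6.41  1.07] [-0.0014  0.0027  0.041 ] t28.2
y0.0042 [ 0.16 -7.45  1.26] [-0.0014  0.0027  0.041 ] t28.5
y0.0045 [-0.09 -8.16  1.89] [-0.0014  0.0027  0.041 ] t28.9
y0.0048 [-0.06 -9.27  1.67] [-0.0014  0.0027  0.041 ] t29.3
held t29.7 F [-0.39 -9.34  2.41] P [-0.0014  0.0028  0.041 ] w0.0124
```

```bash
python3 - <<'E'
from h import *
import cv2
env.servo_line(W(-.0014,.0032,.0411),v=.01); st("eased")
env.set_gripper(.034); st("open")
env.servo_line(W(-.0014,.003,.15),v=.12); st("up")
a=1.25; env.move_to(W(.1-.14*np.cos(a),.14*np.sin(a)+.0,.17),QK); st("over knob")
for n,r in (("top",(205,305,140,255)),("scene",(270,380,110,280))):
    c=read_camera(n); np.savez(f"pics/{n}3.npz",**c); im=c["image"][r[0]:r[1],r[2]:r[3]]
    cv2.imwrite(f"pics/{n}3c.png",cv2.resize(im,None,fx=2.75,fy=2.75,interpolation=cv2.INTER_CUBIC)[:,:,::-1])
a,b=cv2.imread("pics/top3c.png"),cv2.imread("pics/scene3c.png"); k=max(a.shape[0],b.shape[0])
o=np.zeros((k,a.shape[1]+b.shape[1],3),np.uint8); o[:a.shape[0],:a.shape[1]]=a; o[:b.shape[0],a.shape[1]:]=b; cv2.imwrite("pics/c5.png",o); print(o.shape)
E
```

```text
eased t30.1 F [ 1.03 -5.84 -0.18] P [-0.0014  0.0027  0.041 ] w0.0120
open t30.5 F [-0.11 -0.    0.07] P [-0.0015  0.0037  0.0411] w0.0339
up t31.7 F [-0.5  -0.03  0.17] P [-0.0019  0.0029  0.1491] w0.0341
over knob t32.4 F [ 0.03 -0.47 -0.54] P [0.0558 0.1315 0.1694] w0.0341
(302, 784, 3)
```

View pics/c5.png

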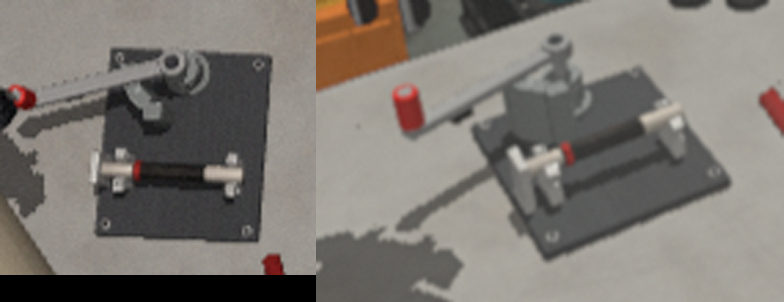

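The gauge lies in both rests with the ringed end against the stop (crop ~(103,168)), and the bar is still parked with its knob at crop (22,97). Now I'll regrip the knob.

```bash
python3 - <<'E'
from h import *
env.set_gripper(.05)
env.servo_line(W(.0545,.1348,.0855),v=.12,guard=10); st("down")
env.set_gripper(.025); st("near")
env.set_gripper(0); st("grip")
p=P()
env.servo_line(W(.0545,.1348,.0925),v=.04); st("lift")
E
```

```text
down t33.7 F [ 0.37  0.05 -0.29] P [0.055  0.1351 0.0865] w0.0498
near t34.2 F [-0.03  0.27 -0.26] P [0.0545 0.1348 0.0855] w0.0247
grip t34.5 F [0.42 0.98 0.59] P [0.0545 0.1351 0.0856] w0.0177
lift t34.9 F [  1.94  -0.89 -10.68] P [0.0542 0.1342 0.0918] w0.0181
```

```bash
python3 - <<'E'
from h import *
for i,a in enumerate(np.linspace(1.24,0,12)[1:]):
    k=a/1.24; cx=.1012; cy=.0018*k
    hit=env.servo_line(W(cx-.14*np.cos(a),cy+.14*np.sin(a),.0925),v=.1,guard=25)
    if hit or i%3==0 or i>8: st("a%.2f %s"%(a,hit))
    if hit: break
env.pause(.2); st("end")
E
```

```text
a1.13 False t35.3 F [  0.8    5.03 -10.44] P [0.0408 0.1295 0.0927] w0.0179
a0.79 False t36.3 F [ -8.57   9.3  -10.37] P [1.000e-04 1.029e-01 9.210e-02] w0.0179
a0.45 False t37.3 F [-14.99   9.71  -7.11] P [-0.0287  0.0645  0.0917] w0.0180
a0.11 False t38.3 F [-10.06   1.9   -9.07] P [-0.0405  0.0157  0.0916] w0.0179
a0.00 False t38.7 F [-9.33  1.74 -9.52] P [-0.0413 -0.0002  0.0916] w0.0179
end t39.0 F [ -9.16   1.93 -10.22] P [-0.0413 -0.0002  0.0916] w0.0181
```

```bash
python3 - <<'E'
from h import *
env.servo_line(W(-.0413,0,.0925),v=.02); st("relieve")
for y in (-.001,-.002,-.003,-.004):
    env.servo_line(W(-.0413,y,.0925),v=.02); st("y%.3f"%y)
    if FF()[1]>6: break
E
```

```text
relieve t39.3 F [-2.68  1.82 -9.71] P [-0.0416 -0.      0.0924] w0.0178
y-0.001 t39.7 F [ -3.64   3.33 -10.29] P [-0.0416 -0.0008  0.0924] w0.0176
y-0.002 t40.1 F [-3.82  4.76 -9.94] P [-0.0415 -0.0015  0.0925] w0.0182
y-0.003 t40.5 F [ -3.76   5.58 -10.3 ] P [-0.0415 -0.0021  0.0926] w0.0179
y-0.004 t40.9 F [ -3.88   6.75 -10.05] P [-0.0415 -0.0027  0.0926] w0.0179
```

```bash
python3 - <<'E'
from h import *
import cv2
im=read_camera("top")["image"]; im2=read_camera("scene")["image"]
a=cv2.resize(im[210:305,165:250],None,fx=4.6,fy=4.6,interpolation=cv2.INTER_CUBIC); b=cv2.resize(im2[260:370,155:265],None,fx=3.6,fy=3.6,interpolation=cv2.INTER_CUBIC)
o=np.zeros((max(a.shape[0],b.shape[0]),a.shape[1]+b.shape[1],3),np.uint8); o[:a.shape[0],:a.shape[1]]=a; o[:b.shape[0],a.shape[1]:]=b; cv2.imwrite("pics/c6.png",o[:,:,::-1]); print(o.shape,a.shape)
E
```

```text
(437, 787, 3) (437, 391, 3)
```

View pics/c6.png

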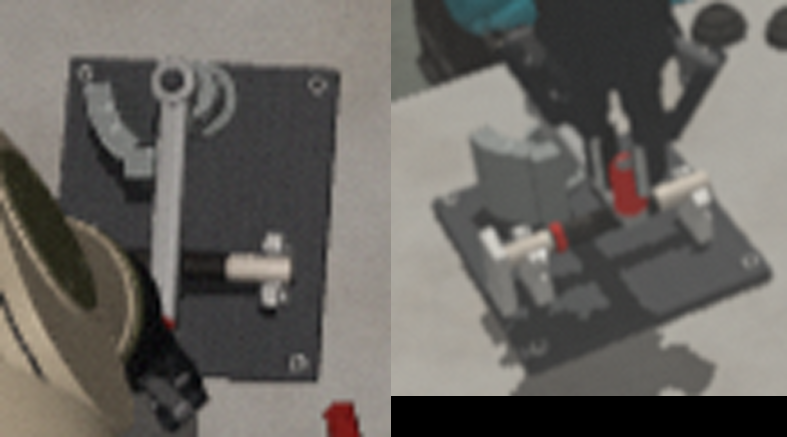

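The bar is over the gauge and clear of the ledge's end (crop (170,100) to (167,310)). I'll measure its squareness against the first picture numerically.

```bash
cat > bar.py <<'E'
import numpy as np, cv2
from vis import ray
def bar(c,z,r0=237,r1=272):
    g=cv2.cvtColor(c["image"],cv2.COLOR_RGB2GRAY).astype(float); P=[]
    for v in range(r0,r1):
        s=g[v,192:212]; w=np.clip(s-90,0,None); P.append(((np.arange(192,212)*w).sum()/w.sum(),v))
    W=ray(c,np.array(P),z)[:,:2].astype(np.float32); l=cv2.fitLine(W,cv2.DIST_HUBER,0,.01,.01)[:,0]
    if l[0]<0: l[:2]*=-1
    return np.arctan2(l[1],l[0]), W[0], W[-1]
E
python3 - <<'E'
from h import *
from bar import *
c0=dict(np.load("pics/top0.npz")); print("yaw",yaw,"start",bar(c0,.059,237,262))
print("now",bar(read_camera("top"),.083,237,260)); st()
E
```

```text
yaw -0.028131044334001678 start (np.float32(0.10947667), array([0.6149525 , 0.04512494], dtype=float32), array([0.5519721 , 0.04844867], dtype=float32))
now (np.float32(0.08401484), array([0.61152965, 0.04284102], dtype=float32), array([0.5549317 , 0.04498973], dtype=float32))
 t41.2 F [ -3.8   7.  -10.2] P [-0.0414 -0.0027  0.0926] w0.0181
```

```bash
python3 - <<'E'
from h import *
x,y=-.0416,-.0018
env.servo_line(W(x,y,.0925),v=.02); st("ease")
hit=env.servo_line(W(x,y,.0765),v=.04,guard=12); st("lower %s"%hit)
if not hit:
    z=.0765
    for i in range(12):
        z-=.0007; env.servo_line(W(x,y,z),v=.01); F=FF(4); print("%.4f"%z,F,P())
        if F[2]>-3: break
st()
E
```

```text
ease t41.6 F [ -2.8    5.13 -10.09] P [-0.0416 -0.0013  0.0926] w0.0179
lower False t42.2 F [-4.29  4.74 -8.31] P [-0.0417 -0.0013  0.0766] w0.0179
0.0758 [-6.67  4.1  -2.84] [-0.0417 -0.0012  0.0762]
 t42.6 F [-7.08  4.12 -3.26] P [-0.0418 -0.0012  0.0762] w0.0182
```

```bash
python3 - <<'E'
from h import *
env.servo_line(W(-.0425,-.0005,.0758),v=.01); st("relieve")
z=.0758
for i in range(4):
    z-=.0006; env.servo_line(W(-.0425,-.0005,z),v=.01); F=FF(6); print("%.4f"%z,F,P())
    if F[2]>3: break
E
```

```text
relieve t43.0 F [-1.68  3.4  -5.  ] P [-0.0419 -0.0003  0.0762] w0.0177
0.0752 [-4.06  2.88  1.64] [-0.042  -0.0003  0.0758]
0.0746 [-6.77  1.73  7.22] [-0.0421 -0.0002  0.0755]
```

```bash
python3 - <<'E'
from h import *
from vis import *
env.servo_line(W(-.0419,-.0003,.0756),v=.01); st("ease")
def hgt(c,u,v,r=0):
    f=240/np.tan(np.radians(c["vertical_fov"])/2); z=np.median(c["range_z"][v-r:v+r+1,u-r:u+r+1]); q=np.r_[(u-c["cx"])/f*z,(v-c["cy"])/f*z,z,1]; w=c["world_from_camera"]@q
    return np.r_[M.T@(w[:2]-t),w[2]].round(4)
c0=dict(np.load("pics/top0.npz")); c1=dict(np.load("pics/top3.npz")); c=read_camera("top"); np.savez("pics/top4.npz",**c)
for n,cc,L in (("start",c0,[(203,240),(202,247),(201,255),(200,262)]),("now",c,[(203,240),(202,247),(201,255),(200,262)]),("gaugeonly",c1,[(195,267),(201,267),(207,267),(190,267),(222,267),(182,267)]),("now gauge",c,[(208,268),(211,268),(220,268),(225,268)]),("plate",c,[(225,240),(225,250)])):
    for u,v in L: print(n,(u,v),hgt(cc,u,v))
E
```

```text
ease t44.0 F [-5.24  2.76  0.23] P [-0.0419 -0.0002  0.0759] w0.0176
start (203, 240) [0.0694 0.0001 0.0611]
start (202, 247) [0.0512 0.0017 0.0588]
start (201, 255) [0.0301 0.0024 0.0597]
start (200, 262) [0.012  0.0042 0.0571]
now (203, 240) [0.0698 0.0009 0.0578]
now (202, 247) [0.0506 0.0004 0.0641]
now (201, 255) [0.0301 0.0024 0.0599]
now (200, 262) [0.0117 0.0031 0.0614]
gaugeonly (195, 267) [-0.0009  0.0188  0.0468]
gaugeonly (201, 267) [-0.0004  0.0023  0.05  ]
gaugeonly (207, 267) [ 0.0007 -0.0123  0.0452]
gaugeonly (190, 267) [-0.0016  0.0316  0.0476]
gaugeonly (222, 267) [ 0.0023 -0.0524  0.0498]
gaugeonly (182, 267) [-0.0025  0.0531  0.0456]
now gauge (208, 268) [-0.0019 -0.0154  0.0466]
now gauge (211, 268) [-0.0015 -0.0232  0.0466]
now gauge (220, 268) [-0.0006 -0.0477  0.0509]
now gauge (225, 268) [ 0.0001 -0.0603  0.0492]
plate (225, 240) [ 0.0786 -0.0472  0.0107]
plate (225, 250) [ 0.0514 -0.0492  0.0109]
```

```bash
python3 - <<'E'
from h import *
import cv2
def hs(c):
    f=240/np.tan(np.radians(c["vertical_fov"])/2); V,U=np.mgrid[236:264,192:212]; z=c["range_z"][236:264,192:212]
    q=np.stack([(U-c["cx"])/f*z,(V-c["cy"])/f*z,z,np.ones_like(z)],-1)@c["world_from_camera"].T
    xy=(q[...,:2]-t)@M; k=(np.abs(xy[...,1]-.0015)<.005)&(xy[...,0]>.015)&(xy[...,0]<.075)&(q[...,2]>.05)&(q[...,2]<.1)
    h=q[...,2][k]; return len(h),h.mean(),h.std()/len(h)**.5
for n in ("0","4"): print(n,hs(dict(np.load(f"pics/top{n}.npz"))))
cs=[read_camera("top") for _ in range(3)]
print([hs(c) for c in cs]); st()
im=cs[0]["image"]; im2=read_camera("scene")["image"]
b=cv2.resize(im2[265:350,165:260],None,fx=8,fy=7,interpolation=cv2.INTER_CUBIC)[:,:,::-1]; cv2.imwrite("pics/c7.png",b)
E
```

```text
0 (85, np.float64(0.058471655963244835), np.float64(0.00025112405088649535))
4 (86, np.float64(0.06160045688020812), np.float64(0.00025733974890923816))
[(85, np.float64(0.061048237506160875), np.float64(0.0002589967616091691)), (88, np.float64(0.06150176192264254), np.float64(0.00026621584578217047)), (83, np.float64(0.06107597794591777), np.float64(0.00025052776335394674))]
 t44.3 F [-5.81  2.89 -0.05] P [-0.0419 -0.0002  0.0759] w0.0177
```

View pics/c7.png

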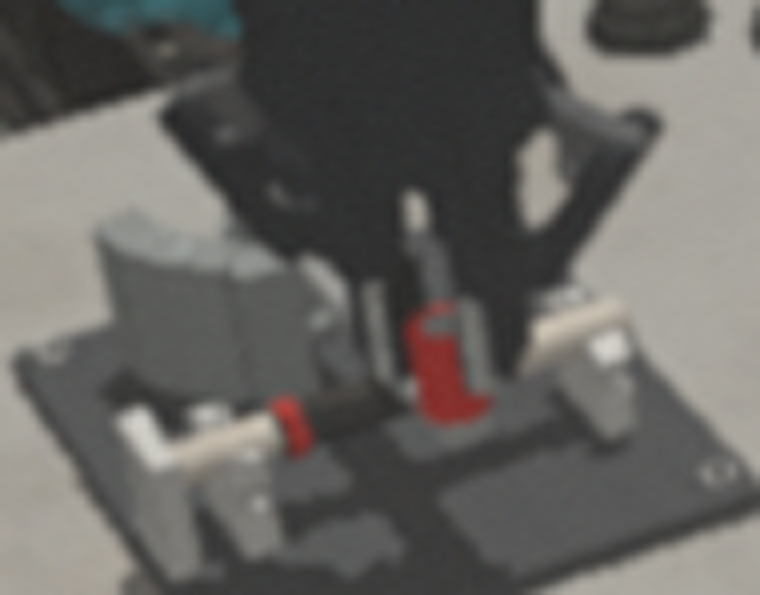

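By depth, the bar stands about 3 mm above its lowest position, against 4 mm expected. The tool carries no vertical load, so the gauge holds the bar. I'll relieve the side load, open and rise.

```bash
python3 - <<'E'
from h import *
import cv2
from bar import *
env.servo_line(W(-.0432,.0006,.0757),v=.01); st("relieve")
env.set_gripper(.05); st("open")
env.servo_line(W(-.043,0,.17),v=.12); 
env.set_joints([1.128,0.332,-0.065,1.46,0.022,1.35,-0.088]); st("home")
c=read_camera("top"); np.savez("pics/top5.npz",**c); c2=read_camera("scene")
a=cv2.resize(c["image"][210:305,165:250],None,fx=4.6,fy=4.6,interpolation=cv2.INTER_CUBIC); b=cv2.resize(c2["image"][265:370,155:265],None,fx=3.6,fy=3.6,interpolation=cv2.INTER_CUBIC)
o=np.zeros((437,787,3),np.uint8); o[:a.shape[0],:a.shape[1]]=a; o[:b.shape[0],391:391+b.shape[1]]=b; cv2.imwrite("pics/c8.png",o[:,:,::-1])
h=cv2.cvtColor(c["image"],cv2.COLOR_RGB2HSV); red=((h[:,:,0]<8)|(h[:,:,0]>172))&(h[:,:,1]>130)&(h[:,:,2]>70)
from vis import *
k=mask_pts(red,(180,273,225,300)); w=ray(c,k.mean(0),.087)[0]; print("knob",k.mean(0),(M.T@(w[:2]-t)).round(4),len(k))
E
```

```text
relieve t44.8 F [ 4.71  1.38 -6.8 ] P [-0.0422  0.0003  0.076 ] w0.0180
open t45.3 F [-0.35  0.2  -0.49] P [-0.0432  0.0006  0.0758] w0.0498
home t48.6 F [-0.13 -0.19 -0.07] P [-0.2638 -0.6267  0.2313] w0.0499
knob [198.08333 281.8125 ] [-0.0405 -0.0026] 48
```

View pics/c8.png

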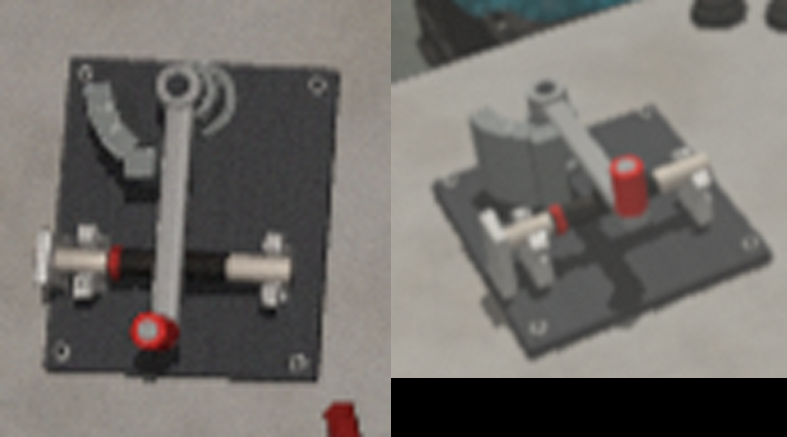

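The bar lies square across the gauge, with its knob at the same pixel (198,282) as at the start. The gauge sits in both rests with the ringed end on the stop, so I'm handing in.

```bash
python3 - <<'E'
from cell import workorder, env
print(workorder.sign_off(), env.current_time())
E
```

```text
the job is handed in; nothing more can be done
the job is handed in; nothing more can be done
```

The gauge is clamped and the job is handed in, at about 49 s on the robot's clock (limit 72 s). I parked the bar on its ledge, laid the gauge in the rests and pushed it home. I let go with the bar still parked, then swung the bar back and guided it down until the gauge carried it.

**Last checks**
- **End stop:** the gauge was pressed with about 9.3 N at the wrist, roughly 8 N on the stop after about 1 N of friction, and held for over 0.4 s.
- **Bar:** the knob is at the same pixel, (198,282), as at the start, so the bar is square to within what the picture shows. By depth it stood about 3 mm up just before release, against the expected 4 mm.
- **Gauge:** the last picture shows it in both rests with the red-ringed end on the stop. The robot is back at its start pose, touching nothing.

**What disagreed or was not clean**
- **Height while lowering:** the arm's own position put the bar at about 8 mm when it touched the gauge; the depth picture said 3 mm. My best guess is that the fingers slipped a few millimetres on the knob. I saw no snap in the force readings, but the bar's speed was not measured.
- **First push:** side load raised the sliding friction to about 6.5 N before the gauge reached the stop, so I relieved it and pushed again.
- **Release:** my last side move before opening left the tool lifting the bar with about 7 N, so on opening that load went straight back to the gauge. The tool height had not changed measurably.
- **Other items:** I did not handle any of them, and I did not check their positions again at the end.

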